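Clear the length gauge and set its stop

ROBOT

A 6-joint arm with a two-finger parallel gripper is mounted at the origin on the work surface. World frame = base frame: x ahead of the robot, y to its left, z up, the work surface at z = 0. Lengths are in mm, angles in rad, forces in N, time in s.
With the tool pointing down it reaches from about 425 to 1125 mm from the base axis. Payload 14.9 kg.
Tool frame: the origin (TCP) lies at the very end of the fingers, on their centre line; the grasp point (between the pads) lies 19 mm behind it; z points along the fingers, y is the direction in which the jaws open and shut (so a half turn about z gives the same grasp; the last joint's range is limited). The gripper opens to 91 mm and grips with 3 to 60 N. Pads are 32 mm wide; open, the fingers measure 118 mm over their backs; the gripper's body (76 mm by 178 mm) begins 60 mm behind the grasp point.
Start: joints at [-1.365, 0.379, 1.734, -0, 1.028, -0.033], TCP at [165.57, -680.15, 213.932] pointing down, gripper open.
Joint ranges: [-2.77, 2.77], [-0.74, 2.19], [0, 2.66], [-1.06, 4.2], [0.31, 2.87], [-3.08, 3.08]. Speed limits (rad/s): [1.89, 1.89, 2.39, 3.14, 3.14, 3.14].

INTERFACE

Orientations are given as a 3x3 rotation matrix whose columns are the frame's x, y, z axes.
In Python, from station import bot gives the robot as it stands.
- The arm moves only by the tool send_rows, never from a script. Its argument "commands" is one flat list of numbers, 4 for each row, row after row: the shift along the world's x, y, z in cm, then the turn about the world's z in rad. In form: [dx, dy, dz, twist, dx, dy, dz, twist, ...]. A call has exactly 10 rows; each row shifts and turns the commanded pose from where the row before left it; what a row does not reach is not made up. A row lasts 1/10 s, in which the tool goes at most 50 mm and 8.59 degrees, less where a joint would pass 70% of its speed; a pose out of reach is approached as far as the arm can. A call with a gripper value outside its range is refused whole. "hand" is the finger opening in cm, from 0 to 9.12, set as the call begins (left out, the last holds). The fingers move at their own pace and stop on an object; "newtons" is the grip in N (left out, the last holds). Time passes only in rows, so rows that do not move let the fingers close, or fill a call up. It gives the time, the measured TCP pose, the force and the opening at its end, in the units of the state.
- bot.sense(): the state, without advancing time (a new reading comes with each control period).
- bot.capture(name): name is "scene" or "top"; returns a dict with "color" (480x640x3 uint8, red, green, blue), "z_map" (480x640 float32, mm along the optical axis (not along the pixel's ray), 0 where there is no reading), "camera_matrix" (3x3 intrinsics, pixels), "pose" (4x4, takes a point from camera to world coordinates). Camera axes: x right, y up, looking along -z (the intrinsics and any distortion apply to the point x, -y, -z); pixel columns grow to the right and rows downward; lengths in mm; the calibration is good to about 2 mm. A picture is of the moment at which its call begins.
- bot.finish_job(): hands the job in, once; it reports no verdict.
The state is a dict: "clock": time; "joints": joint angles; "qvel": joint speeds; "joint_efforts": joint torques, N m; "eef_pos": TCP position; "tool_rot": TCP orientation; "contact_force": force on the tool from outside, world axes, zero at the start; "wrist_torque": the same for the moment, N m; "opening": finger opening in mm.
Only numpy, scipy, OpenCV 4.12 (cv2) and the standard library are available. Lean on these libraries where they do the work, as an engineer would, in place of code of your own. Each camera call takes 0.05 s, during which the arm holds its last target. There are 200 camera calls.

TASK

Three wood offcuts were left on the length gauge's metal bed, two of them under the clear viewer: put all three in the orange reject bin. Then, with the bed clear, slide the blue stop along its track until its yellow pointer is in line with the red mark, and let go. Do not knock the viewer, and leave the brass master piece, the crate of good spoons, the bottle and the tape roll where they stand.

Things in the scene. Friction and masses are not known exactly. Their poses are not given: they have to be found in the camera images.
- gauge: fixed aluminium gauge; bed plate 280 mm along its x by 340 mm along its y, from x -125 to +155 mm, top at z +10 mm. Origin on the table; its yaw is about -2.3 rad: x points back towards the robot and to its right, y along the stop's track, away from the robot and to its right; z up. The track is a dark bar along y, 18 mm wide, at x -90 mm, up to z 22 mm. A white scale lies at x -112 mm
- viewer: fixed viewer over the part of the bed nearer the robot, same origin and axes as the gauge: a clear pane in a black frame, x +25 to +145 mm, y -160 to +160 mm, z 206 to 216 mm, on two steel posts of 14 mm diameter at x +128, y +/-152 mm. The space under it is open on the gauge's -x side (away from the robot and to its left), where the tool must reach in tilted
- stop (a joint): position of the blue stop along the track in m, 0 to 0.27, growing towards the gauge's +y. At value q the stop's middle is at gauge y = q - 0.130
- stop_grip (a point): point to grip on the stop: the middle of the black upright rib (14 mm along the gauge's y, 36 mm along x, from z 32 to 68 mm, this point at z 53 mm) over a blue carriage 40 x 40 mm with top at z 33 mm. A blue arm 14 mm wide along y reaches from the carriage over the bed to gauge x +3 mm, z 12 to 30 mm. The yellow pointer is on the carriage's -x side, in line with the rib; axes as the gauge's
- mark: small red tab lying beside the track at gauge x -122 mm, about 8 mm high, not in the way of the stop; origin at its underside in the middle of its width, axes as the gauge's. Set the stop so that stop_grip is at the same gauge y as the mark
- offcut_block: loose brown wood offcut, box 38 x 30 x 34 mm (x, y, z) with a dark stripe on top, 30 g; origin at the centre of its underside. Starts on the bed under the viewer
- offcut_stub: loose brown wood dowel stub, upright, 32 mm diameter, 36 mm high, dark heart on top, 30 g; origin at the centre of its underside. Starts on the bed under the viewer
- offcut_step: loose brown wood offcut with a step, 46 x 28 mm (x, y), 34 mm high from x -23 to +7 mm and 18 mm high over the rest, 35 g; origin at the centre of its underside. Starts on the open part of the bed, in the way of the stop's arm
- master: loose brass master piece that stays: round, 30 mm diameter up to 18 mm, 20 mm diameter above, 34 mm high; origin at the centre of its underside, on the bed under the viewer, beside the offcuts
- bin: fixed orange open-topped reject bin, outside 160 x 190 x 100 mm (x, y, z), walls 5 mm; origin at the centre of its underside, on the table at the robot's left or right of the gauge
- crate: loose plywood crate full of good spoons, 150 x 180 x 70 mm, stays where it is, on the other side of the gauge than the bin; origin at the centre of its underside
- bottle: loose white bottle with blue label, 52 mm diameter, 150 mm high, stays; origin at the centre of its underside
- tape: loose red tape roll lying flat, 90 mm diameter, 40 mm high, stays; origin at the centre of its underside
Not all that is in view belongs to the job. Leave any green or pink look-alike of the offcut_step alone.

How it is judged:
By the outcome, as a careful person would: the job done as asked, in the order asked, and still so for the second after the job is handed in, with the robot touching nothing.
It also fails if it takes over 72 s, if anything falls off the work surface, if the arm or the gripper's body presses on something with over 40 N, if the wrist force passes 120 N, or if a joint passes its speed limit or range.

## Working session

There is one attempt and no reset: what is moved stays moved. The work goes in short steps, Python scripts to look and compute and a tool call to move; the robot and the scene stay as the last step left them, time stands still between calls to the robot, and variables do not carry over. Pictures are saved under pics/ and viewed, about 8 in all and at most 12, crops included, and the job is handed in when it is done.

Besides the shell and the picture viewer there is one more tool, called after "Emit:" in YAML: its name, and indented under it one key for each argument. send_rows: Moves the arm, as the interface text tells. Its arguments: {"type":"object","properties":{"commands":{"type":"array"},"hand":{"type":"number"},"newtons":{"type":"number"}},"required":["commands"]}

View pics/scene0.png

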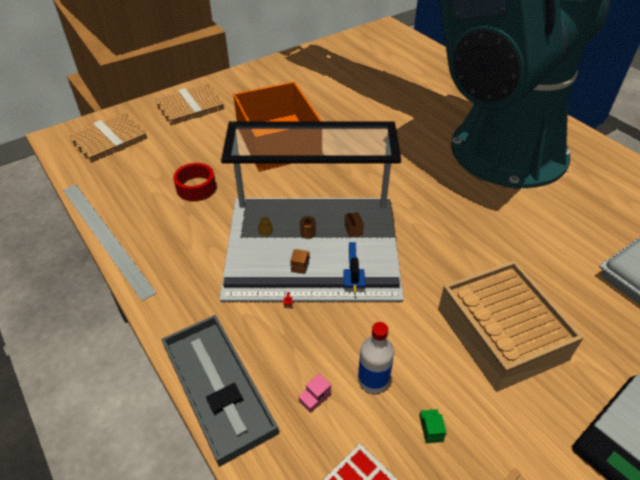

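View pics/top0.png

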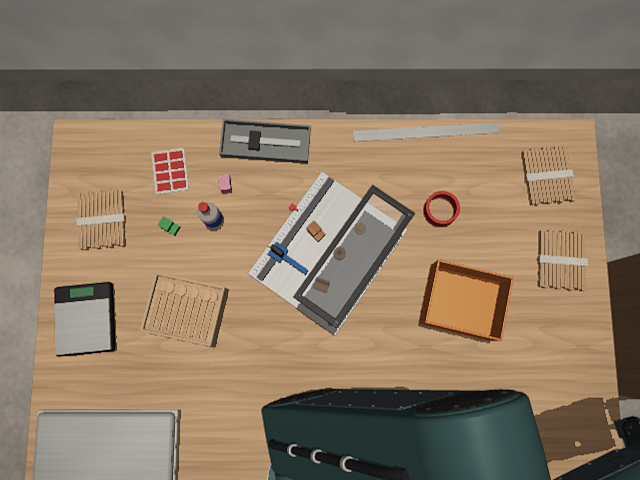

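```bash
cat >h.py <<'E'
import numpy as np,cv2
def cloud(c):
    d=c["z_map"].astype(float);K=c["camera_matrix"];v,u=np.mgrid[:d.shape[0],:d.shape[1]]
    P=np.stack([(u-K[0,2])/K[0,0]*d,-(v-K[1,2])/K[1,1]*d,-d],-1)
    W=P@c["pose"][:3,:3].T+c["pose"][:3,3]; W[d<=0]=np.nan
    return W
E
python3 - <<'E'
from h import *
for n in("scene","top"):
    c=dict(np.load(n+"0.npz"));W=cloud(c);col=c["color"].astype(int)
    hsv=cv2.cvtColor(c["color"],cv2.COLOR_RGB2HSV).astype(int)
    pts=dict(scene=dict(bedc=(350,252),step=(300,261),block=(354,223),stub=(308,227),master=(265,227),mark=(288,300),rib=(354,268),table=(450,260),fl=(222,298),fr=(401,299),frame=(310,157),bin=(278,122)),
             top=dict(bedc=(340,215),step=(316,231),block=(321,284),stub=(340,252),master=(360,228),mark=(294,208),rib=(279,253),table=(500,210),fl=(325,175),fr=(251,272),frame=(375,190),bin=(468,300)))[n]
    for k,(u,v) in pts.items(): print(n,k,W[v,u].round(0),col[v,u])
# bed fit in scene
c=dict(np.load("scene0.npz"));W=cloud(c);hsv=cv2.cvtColor(c["color"],cv2.COLOR_RGB2HSV)
m=(abs(W[...,2]-10)<6)&(hsv[...,1]<50)&(np.arange(640)[None]>200)&(np.arange(640)[None]<420)&(np.arange(480)[:,None]>190)&(np.arange(480)[:,None]<310)
m=cv2.morphologyEx(m.astype(np.uint8),cv2.MORPH_OPEN,np.ones((3,3)))>0
p=W[m][:,:2].astype(np.float32);r=cv2.minAreaRect(p);print("bed",len(p),r,cv2.boxPoints(r).round(0).tolist(), np.nanmedian(W[m][:,2]))
# bin from top
c=dict(np.load("top0.npz"));W=cloud(c);hsv=cv2.cvtColor(c["color"],cv2.COLOR_RGB2HSV)
U=np.arange(640)[None];V=np.arange(480)[:,None]
m=(W[...,2]>90)&(W[...,2]<112)&(U>410)&(U<520)&(V>250)&(V<350)
r=cv2.minAreaRect(W[m][:,:2].astype(np.float32));print("bin",r)
E
```

```text
scene bedc [540.  67.  31.] [ 25  66 124]
scene step [639.  41.  44.] [142  82  33]
scene block [494.  19.  45.] [38 21 13]
scene stub [577. -24.  46.] [83 48 20]
scene master [640. -85.  32.] [76 56 24]
scene mark [695.  84.  14.] [150   0   0]
scene rib [580. 129.  68.] [15 18 18]
scene table [373. 177.   1.] [206 149  83]
scene fl [791.   9.  11.] [175 178 168]
scene fr [522. 199.   9.] [149 152 142]
scene frame [567. -27. 214.] [17 15 18]
scene bin [ 558. -149.  217.] [46 23 10]
top bedc [674. -45.  12.] [198 194 187]
top step [625.  18.  42.] [165 116  79]
top block [470.   6. 214.] [115  95  82]
top stub [543. -37. 210.] [87 75 69]
top master [598. -84. 213.] [126 110  87]
top mark [692.  77.  18.] [169  58  54]
top rib [563. 112.  69.] [65 61 59]
top table [ 692. -478.   -5.] [177 143 108]
top fl [785.  -6.  10.] [204 202 197]
top fr [522. 189.   9.] [206 202 195]
top frame [ 688. -119.  216.] [63 62 61]
top bin [ 448. -377.   10.] [199 140  81]
bed 13334 ((578.9328002929688, -7.7425689697265625), (282.258056640625, 339.2069091796875), 54.92543029785156) [[359.0, -26.0], [637.0, -221.0], [799.0, 10.0], [521.0, 205.0]] 10.429947178762404
bin ((444.3236389160156, -356.7609558105469), (192.89132690429688, 160.5218505859375), 76.57827758789062)
```

```bash
python3 - <<'E'
from h import *
c=dict(np.load("scene0.npz"))
cv2.imwrite("pics/crop1.png",cv2.resize(c["color"][110:310,215:410,::-1],None,fx=3,fy=3,interpolation=cv2.INTER_CUBIC)[:600])
E
```

```text
(no output)
```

View pics/crop1.png

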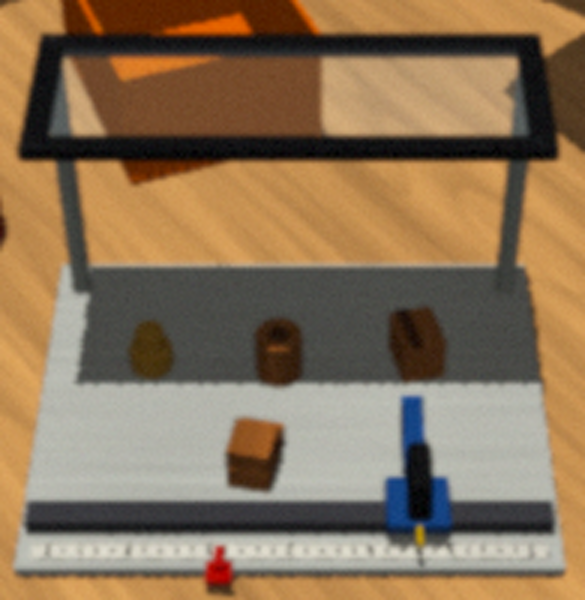

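Seen: in the scene view the step is at (300,261), the stub (308,227) and the block (354,223). The master is at (265,227), the stop rib (354,268) and the mark (288,300). Possible look-alikes are the pink one at (316,392), the green one at (433,425) and the master. I choose the three brown wooden pieces on the bed.

The moves have no tilt axis, so I'll test what the arm does at its inner reach limit, out in free space.

Emit:
send_rows:
  commands: [-1.15, 4.85, 0, 0, -1.15, 4.85, 0, 0, -1.15, 4.85, 0, 0, -1.15, 4.85, 0, 0, -1.15, 4.85, 0, 0, -0.7, 2.9, 0, 0, -0.5, 2, 0, 0, -0.5, 2, 0, 0, -0.5, 2, 0, 0, -0.5, 2, 0, 0]

```text
clock: 1.1
eef_pos: [80.9, -327.6, 213.7]
tool_rot: [[0.972, 0.237, -0.0], [0.237, -0.972, 0.0], [0.0, -0.0, -1.0]]
contact_force: [-0.3, 0.6, 0.6]
opening: 91.0
```

```bash
cat >s.py <<'E'
from station import bot
import numpy as np
s=bot.sense()
for k in("clock","joints","eef_pos","tool_rot","contact_force","opening"): print(k,np.round(s[k],3).tolist())
E
python3 s.py
python3 - <<'E'
from h import *
c=dict(np.load("scene0.npz"));W=cloud(c);col=c["color"].astype(int)
th=-2.183;ex=np.array([np.cos(th),np.sin(th)]);ey=np.array([-ex[1],ex[0]]);o=np.array([579,-8])-15*ex
G=np.stack([(W[...,:2]-o)@ex,(W[...,:2]-o)@ey,W[...,2]],-1)
hsv=cv2.cvtColor(c["color"],cv2.COLOR_RGB2HSV).astype(int);H,S,V=hsv[...,0],hsv[...,1],hsv[...,2]
inb=(abs(G[...,1])<180)&(G[...,0]>-140)&(G[...,0]<150)
print("o",o)
def rep(n,m):
    p=G[m];print(n,len(p),"med",np.median(p,0).round(1),"min",np.percentile(p,3,0).round(0),"max",np.percentile(p,97,0).round(0))
obj=inb&(S>90)&(H<30)&(G[...,2]>22)&(G[...,2]<60)
n,l,st,ce=cv2.connectedComponentsWithStats(obj.astype(np.uint8))
for i in range(1,n):
    if st[i,4]>20:
        rep(f"obj{ce[i].round(0)}",l==i); zz=G[...,2][l==i]; t=(l==i)&(G[...,2]>np.percentile(zz,95)-5); rep("  top",t); print("   rect",cv2.minAreaRect(G[t][:,:2].astype(np.float32)))
red=inb&((H<5)|(H>174))&(S>200)&(V>80); rep("mark",red)
rep("rib",inb&(G[...,2]>60)&(G[...,2]<75)&(G[...,0]<0)); rep("blue",inb&(H>95)&(H<125)&(S>150))
rep("yellow",inb&(H>20)&(H<32)&(S>120)&(G[...,0]<-90)&(V>100))
rep("frame",(G[...,2]>195)&(G[...,2]<225)&(V<50)&(abs(G[...,1])<200)&(G[...,0]<170)&(G[...,0]>0))
rep("track",inb&(abs(G[...,2]-20)<7)&(V<90)&(G[...,0]<-60))
E
```

```text
clock 1.1
joints [-1.398, -0.266, 2.42, 0.0, 0.988, -0.066]
eef_pos [80.855, -327.615, 213.709]
tool_rot [[0.972, 0.237, -0.0], [0.237, -0.972, 0.0], [0.0, -0.0, -1.0]]
contact_force [-0.291, 0.638, 0.586]
opening 91.028
o [587.62008456   4.27575424]
obj[354. 223.] 320 med [ 45.  -85.   42.5] min [  33. -101.   24.] max [ 70. -70.  47.]
  top 194 med [ 52.6 -85.3  44.2] min [ 35. -99.  41.] max [ 70. -71.  47.]
   rect ((53.228065490722656, -85.04215240478516), (41.1134033203125, 28.869361877441406), 16.427776336669922)
obj[265. 225.] 171 med [45.3 94.7 32. ] min [37. 83. 23.] max [ 59. 107.  46.]
  top 61 med [49.3 95.4 43.7] min [41. 87. 41.] max [ 60. 104.  46.]
   rect ((50.674678802490234, 95.02722930908203), (20.747825622558594, 17.90937614440918), 57.935420989990234)
obj[308. 225.] 251 med [36.9  7.4 44.3] min [29. -5. 23.] max [58. 21. 49.]
  top 143 med [44.   7.4 46.2] min [31. -5. 44.] max [60. 21. 49.]
   rect ((45.132537841796875, 8.394011497497559), (33.3199577331543, 29.70713233947754), 30.972415924072266)
obj[299. 259.] 315 med [-53.4  22.7  42.4] min [-64.   8.  23.] max [-28.  37.  46.]
  top 186 med [-47.5  23.   44. ] min [-62.  10.  42.] max [-31.  36.  47.]
   rect ((-46.06764602661133, 22.85011100769043), (27.977697372436523, 32.78072738647461), 79.75624084472656)
mark 59 med [-129.1   42.    15.5] min [-137.   36.   11.] max [-119.   49.   21.]
rib 131 med [-92.3 -80.3  67.6] min [-107.  -87.   62.] max [-73. -74.  71.]
blue 364 med [-90.2 -77.4  32.8] min [-108.  -97.   28.] max [ -1. -61.  66.]
yellow 19 med [-106.5  -80.2   25.4] min [-119.  -84.    8.] max [-96. -78.  33.]
frame 2602 med [ 45.9  -2.7 215.8] min [  26. -155.  210.] max [143. 153. 218.]
track 1506 med [-92.6  19.4  21.6] min [ -98. -154.   14.] max [-80. 154.  25.]
```

Gauge frame positions: block (53,-85), stub (45,8), master (51,95), step about (-46,23), mark y=42, stop y=-80. The inner limit gives no tilt, so next I'll try the outer limit. I first turn the tool so that any tilt falls in the thin plane of the gripper.

Emit:
send_rows:
  commands: [0.83, -3.4, 3.5, 0.14, 0.83, -3.4, 3.5, 0.14, 0.83, -3.4, 3.5, 0.14, 0.83, -3.4, 3.5, 0.14, 0.83, -3.4, 3.5, 0.14, 0.83, -3.4, 3.5, 0.14, 0.83, -3.4, 3.5, 0.14, 0.83, -3.4, 3.5, 0.14, 0.83, -3.4, 3.5, 0.14, 0.83, -3.4, 3.5, 0.14]

```text
clock: 2.1
eef_pos: [164.4, -669.7, 565.0]
tool_rot: [[-0.074, 0.997, -0.0], [0.997, 0.074, 0.0], [0.0, -0.0, -1.0]]
contact_force: [-0.0, -0.1, -0.2]
opening: 91.4
```

Emit:
send_rows:
  commands: [0.83, -3.4, 3.5, 0.14, 0.83, -3.4, 3.5, 0.03, 0.83, -3.4, 3.5, 0, 0.83, -3.4, 3.5, 0, 0.83, -3.4, 3.5, 0, 1.2, -4.85, 0, 0, 1.2, -4.85, 0, 0, 1.2, -4.85, 0, 0, 1.2, -4.85, 0, 0, 1.2, -4.85, 0, 0]

```text
clock: 3.1
eef_pos: [233.1, -951.1, 676.0]
tool_rot: [[-0.236, 0.972, 0.008], [0.971, 0.236, -0.03], [-0.031, 0.0, -1.0]]
contact_force: [0.8, -2.1, -3.4]
opening: 91.1
```

```bash
python3 s.py
```

```text
clock 3.1
joints [-1.355, 0.957, 0.009, 0.001, 2.144, -1.592]
eef_pos [233.099, -951.059, 676.04]
tool_rot [[-0.236, 0.972, 0.008], [0.971, 0.236, -0.03], [-0.031, 0.0, -1.0]]
contact_force [0.76, -2.057, -3.377]
opening 91.149
```

Emit:
send_rows:
  commands: [0.97, -3.98, 2.8, 0, 0.97, -3.98, 2.8, 0, 0.97, -3.98, 2.8, 0, 0.97, -3.98, 2.8, 0, 0.97, -3.98, 2.8, 0, 0.97, -3.98, 2.8, 0, 0.97, -3.98, 2.8, 0, 0.97, -3.98, 2.8, 0, 0.97, -3.98, 2.8, 0, 0.97, -3.98, 2.8, 0]

```text
clock: 4.1
eef_pos: [245.7, -1004.0, 725.0]
tool_rot: [[-0.223, 0.972, 0.076], [0.921, 0.236, -0.311], [-0.32, 0.001, -0.947]]
contact_force: [-0.6, 0.6, -0.1]
opening: 91.3
```

```bash
python3 s.py
```

```text
clock 4.1
joints [-1.355, 0.924, 0.002, 0.008, 1.89, -1.589]
eef_pos [245.7, -1003.953, 725.028]
tool_rot [[-0.223, 0.972, 0.076], [0.921, 0.236, -0.311], [-0.32, 0.001, -0.947]]
contact_force [-0.632, 0.557, -0.082]
opening 91.349
```

The tilt builds up (19°) and goes the right way. I'll keep pushing.

Emit:
send_rows:
  commands: [0.97, -3.98, 2.8, 0, 0.97, -3.98, 2.8, 0, 0.97, -3.98, 2.8, 0, 0.97, -3.98, 2.8, 0, 0.97, -3.98, 2.8, 0, 0.97, -3.98, 2.8, 0, 0.97, -3.98, 2.8, 0, 0.97, -3.98, 2.8, 0, 0.97, -3.98, 2.8, 0, 0.97, -3.98, 2.8, 0]

```text
clock: 5.1
eef_pos: [261.4, -1069.4, 763.4]
tool_rot: [[-0.192, 0.972, 0.138], [0.793, 0.236, -0.562], [-0.578, 0.001, -0.816]]
contact_force: [-0.3, 0.3, 0.5]
opening: 91.2
```

```bash
python3 s.py
```

```text
clock 5.1
joints [-1.356, 0.921, 0.002, 0.014, 1.602, -1.589]
eef_pos [261.394, -1069.436, 763.36]
tool_rot [[-0.192, 0.972, 0.138], [0.793, 0.236, -0.562], [-0.578, 0.001, -0.816]]
contact_force [-0.333, 0.301, 0.528]
opening 91.181
```

Tilt is 35°, as planned. Now I'll head for the step, turning the tool towards the gauge's +x on the way.

Emit:
send_rows:
  commands: [0.6, 3.0, -2, 0, 1.32, 3.9, -2, 0, 1.32, 3.9, -2, -0.04, 1.32, 3.9, -1.5, -0.04, 1.32, 3.9, -1.5, -0.05, 1.32, 3.9, -1.5, -0.05, 1.32, 3.9, -1.5, -0.05, 1.32, 3.9, -1.5, -0.05, 1.32, 3.9, -1.5, -0.05, 1.32, 3.9, -1.5, -0.05]

```text
clock: 6.1
eef_pos: [372.9, -752.0, 636.2]
tool_rot: [[0.105, 0.992, -0.07], [0.81, -0.127, -0.573], [-0.577, 0.003, -0.817]]
contact_force: [0.3, -1.4, 0.6]
opening: 91.6
```

```bash
python3 s.py
```

```text
clock 6.1
joints [-1.023, 0.2, 1.306, -0.401, 1.161, -0.823]
eef_pos [372.947, -752.024, 636.207]
tool_rot [[0.105, 0.992, -0.07], [0.81, -0.127, -0.573], [-0.577, 0.003, -0.817]]
contact_force [0.345, -1.376, 0.642]
opening 91.563
```

Emit:
send_rows:
  commands: [1.43, 4.3, -0.8, -0.04, 1.43, 4.3, -0.8, -0.04, 1.43, 4.3, -0.8, -0.04, 1.43, 4.3, -0.8, -0.04, 1.43, 4.3, -0.8, -0.04, 1.43, 4.3, -0.8, -0.04, 1.43, 4.3, -0.8, -0.04, 1.43, 4.3, -0.8, -0.04, 1.43, 4.3, -0.8, -0.04, 1.43, 4.3, -0.8, -0.04]

```text
clock: 7.1
eef_pos: [516.0, -321.9, 556.4]
tool_rot: [[0.413, 0.865, -0.287], [0.706, -0.502, -0.5], [-0.576, 0.004, -0.818]]
contact_force: [1.0, -0.6, 0.3]
opening: 91.3
```

Emit:
send_rows:
  commands: [1.43, 4.3, -1.5, -0.04, 1.43, 4.3, -1.5, -0.04, 1.43, 4.3, -1.5, -0.04, 1.43, 4.3, -1.5, -0.04, 1.43, 4.3, -1.5, -0.04, 1.43, 4.3, -1.5, -0.04, 1.43, 4.3, -1.5, 0, 1.43, 4.3, -1.5, 0, 0, 0, -4, 0, 0, 0, -4, 0]

```text
clock: 8.1
eef_pos: [630.8, 21.7, 355.3]
tool_rot: [[0.567, 0.723, -0.395], [0.59, -0.691, -0.417], [-0.574, 0.004, -0.819]]
contact_force: [0.2, -0.8, -0.7]
opening: 91.2
```

```bash
python3 s.py; cat >g.py <<'E'
# usage: g.py gx gy z [yawrel_deg] : delta (cm, rad) from the measured TCP to a gauge point; jaws along gauge y rotated by yawrel
import sys,numpy as np
from station import bot
th=-2.183;ex=np.array([np.cos(th),np.sin(th)]);ey=np.array([-ex[1],ex[0]]);o=np.array([587.6,4.3])
s=bot.sense();p=np.array(s["eef_pos"]);R=np.array(s["tool_rot"])
a=[float(x) for x in sys.argv[1:]]
print("gauge now",((p[:2]-o)@ex).round(1),((p[:2]-o)@ey).round(1),p[2].round(1),"yawrel",np.degrees(np.arctan2(R[1,1],R[0,1])-(th+np.pi/2)).round(1),"tilt",np.degrees(np.arccos(-R[2,2])).round(1),"q",np.round(s["joints"],2),"t",s["clock"])
if len(a)>=3:
    w=np.r_[o+a[0]*ex+a[1]*ey,a[2]]; y=th+np.pi/2+np.radians(a[3] if len(a)>3 else 0)
    t=(y-np.arctan2(R[1,1],R[0,1])+np.pi/2)%np.pi-np.pi/2
    print("delta cm",((w-p)/10).round(2),"twist",round(t,3))
E
python3 g.py -42 23 26 -10
```

```text
clock 8.1
joints [0.148, 0.372, 1.567, -0.365, 1.698, 0.958]
eef_pos [630.791, 21.742, 355.251]
tool_rot [[0.567, 0.723, -0.395], [0.59, -0.691, -0.417], [-0.574, 0.004, -0.819]]
contact_force [0.217, -0.763, -0.666]
opening 91.158
gauge now -39.1 25.3 355.3 yawrel -8.6 tilt 35.0 q [ 0.15  0.37  1.57 -0.36  1.7   0.96] t 8.1
delta cm [-2.000e-02  3.700e-01 -3.293e+01] twist -0.024
```

Emit:
send_rows:
  commands: [0, 0.37, -4, -0.02, 0, 0, -4, 0, 0, 0, -4, 0, 0, 0, -4, 0, 0, 0, -4, 0, 0, 0, -4, 0, 0, 0, -3, 0, 0, 0, -2, 0, 0, 0, 0, 0, 0, 0, 0, 0]
  hand: 7

```text
clock: 9.1
eef_pos: [630.6, 24.1, 67.3]
tool_rot: [[0.58, 0.707, -0.405], [0.577, -0.707, -0.408], [-0.575, 0.003, -0.818]]
contact_force: [-0.3, 0.4, 1.2]
opening: 70.2
```

```bash
python3 g.py -42 23 26 -10; cat >look.py <<'E'
import sys
from h import *
from station import bot
n,cam,u0,v0,u1,v1,k=sys.argv[1],sys.argv[2],*map(int,sys.argv[3:8])
c=bot.capture(cam);np.savez(n+".npz",**c)
cv2.imwrite(f"pics/{n}.png",cv2.resize(c["color"][v0:v1,u0:u1,::-1],None,fx=k,fy=k,interpolation=cv2.INTER_CUBIC))
E
python3 look.py a1 scene 210 100 410 300 3
```

```text
gauge now -40.9 23.9 67.3 yawrel -9.9 tilt 35.1 q [ 0.15  0.69  1.66 -0.36  1.32  1.12] t 9.1
delta cm [-0.01  0.14 -4.13] twist -0.001
```

View pics/a1.png

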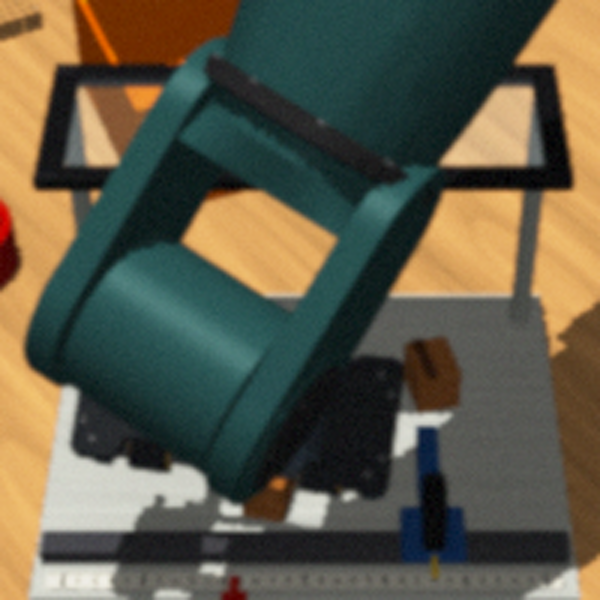

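The view shows the gripper over the step, about crop (270,495), with its body well clear of the viewer frame. Next I descend and grip.

Emit:
send_rows:
  commands: [0, 0.1, -1.5, 0, 0, 0, -1.5, 0, 0, 0, -1.1, 0, 0, 0, 0, 0, 0, 0, 0, 0, 0, 0, 0, 0, 0, 0, 0, 0, 0, 0, 0, 0, 0, 0, 0, 0, 0, 0, 0, 0]

```text
clock: 10.15
eef_pos: [630.1, 25.0, 25.5]
tool_rot: [[0.579, 0.707, -0.406], [0.577, -0.707, -0.409], [-0.576, 0.002, -0.818]]
contact_force: [-0.0, -0.0, -0.1]
opening: 69.8
```

Emit:
send_rows:
  commands: [0, 0, 0, 0, 0, 0, 0, 0, 0, 0, 0, 0, 0, 0, 0, 0, 0, 0, 0, 0, 0, 0, 0, 0, 0, 0, 0, 0, 0, 0, 0, 0, 0, 0, 0.5, 0, 0, 0, 1, 0]
  hand: 1
  newtons: 20

```text
clock: 11.15
eef_pos: [629.5, 24.9, 40.4]
tool_rot: [[0.578, 0.707, -0.407], [0.577, -0.707, -0.409], [-0.577, 0.001, -0.817]]
contact_force: [-0.7, 0.8, 0.2]
opening: 28.0
```

```bash
python3 g.py; python3 s.py | tail -2
```

```text
gauge now -41.0 22.4 40.4 yawrel -9.9 tilt 35.2 q [ 0.15  0.73  1.66 -0.37  1.29  1.13] t 11.15
contact_force [-0.655, 0.785, 0.201]
opening 27.959
```

Emit:
send_rows:
  commands: [0, 0, 4.8, 0, 0, 0, 4.9, 0, 0, 0, 4.9, 0, 0, 0, 4.9, 0, 0, 0, 4.9, 0, -1, -2, 3, 0, -2, -4.2, 0.5, 0, -2, -4.2, 0, 0, -2, -4.2, 0, 0, -2, -4.2, 0, 0]

```text
clock: 12.15
eef_pos: [538.8, -164.4, 320.4]
tool_rot: [[0.579, 0.707, -0.405], [0.577, -0.707, -0.409], [-0.575, 0.003, -0.818]]
contact_force: [1.4, 0.3, 0.5]
opening: 28.2
```

Emit:
send_rows:
  commands: [-2, -4.2, 0, 0, -2, -4.2, 0, 0, -2, -4.2, 0, 0, -2, -4.2, -1, 0, -2, -3.4, -3, 0, 0, 0, -4.5, 0, 0, 0, -4.5, 0, 0, 0, -4.5, 0, 0, 0, -3, 0, 0, 0, 0, 0]

```text
clock: 13.15
eef_pos: [438.0, -364.0, 111.7]
tool_rot: [[0.576, 0.707, -0.41], [0.578, -0.707, -0.406], [-0.577, -0.003, -0.817]]
contact_force: [0.6, -0.3, 1.0]
opening: 28.4
```

```bash
python3 s.py;python3 g.py
```

```text
clock 13.15
joints [-0.474, 0.449, 1.977, -0.685, 1.049, 0.763]
eef_pos [438.023, -364.038, 111.68]
tool_rot [[0.576, 0.707, -0.41], [0.578, -0.707, -0.406], [-0.577, -0.003, -0.817]]
contact_force [0.562, -0.266, 1.006]
opening 28.353
gauge now 387.4 89.3 111.7 yawrel -9.9 tilt 35.3 q [-0.47  0.45  1.98 -0.69  1.05  0.76] t 13.15
```

Emit:
send_rows:
  commands: [0, 0, -1.4, 0, 0, 0, -1.4, 0, 0, 0, 0, 0, 0, 0, 0, 0, 0, 0, 0, 0, 0, 0, 0, 0, 0, 0, 0, 0, 0, 0, 0, 0, 0, 0, 0, 0, 0, 0, 0, 0]

```text
clock: 14.15
eef_pos: [440.0, -365.0, 86.4]
tool_rot: [[0.579, 0.707, -0.406], [0.577, -0.707, -0.409], [-0.576, 0.002, -0.817]]
contact_force: [0.1, 0.1, -0.6]
opening: 28.4
```

Emit:
send_rows:
  commands: [0, 0, 0, 0, 0, 0, 0, 0, 0, 0, 0, 0, 0, 0, 0, 0, 0, 0, 3, 0, 0, 0, 4, 0, 1, 2, 4.3, 0, 1, 2, 4.3, 0, 2, 3, 3.5, 0, 2, 4, 2, 0]
  hand: 7

```text
clock: 15.15
eef_pos: [500.9, -254.8, 300.6]
tool_rot: [[0.582, 0.706, -0.404], [0.576, -0.708, -0.409], [-0.575, 0.006, -0.818]]
contact_force: [-0.1, 0.5, -0.5]
opening: 69.9
```

```bash
python3 look.py b1 top 230 150 530 350 2; python3 g.py -20 8 300 0
```

```text
gauge now 256.4 78.0 302.5 yawrel -9.9 tilt 34.9 q [-0.26  0.22  1.86 -0.53  1.41  0.71] t 15.2
delta cm [10.16 26.65 -0.25] twist 0.172
```

View pics/b1.png

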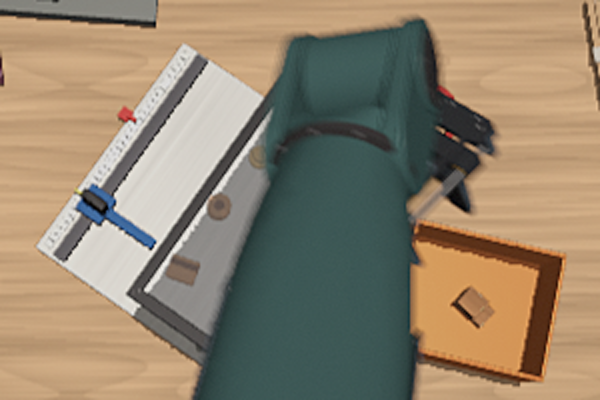

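The top view shows the step lying in the bin at crop (473,305). The stub (218,207) and block (183,270) are untouched. Stub next.

Emit:
send_rows:
  commands: [1.5, 3.87, 0, 0.025, 1.5, 3.87, 0, 0.025, 1.5, 3.87, 0, 0.025, 1.5, 3.87, 0, 0.025, 1.5, 3.87, 0, 0.025, 1.5, 3.87, 0, 0.025, 1.45, 3.84, 0, 0.022, 0, 0, -1.5, 0, 0, 0, -4.5, 0, 0, 0, -4.5, 0]

```text
clock: 16.2
eef_pos: [604.5, 15.5, 191.2]
tool_rot: [[0.472, 0.818, -0.329], [0.668, -0.575, -0.472], [-0.575, 0.003, -0.818]]
contact_force: [0.9, -0.1, -0.3]
opening: 70.1
```

```bash
python3 g.py -25 8 27 0
```

```text
gauge now -18.9 7.4 191.2 yawrel -0.1 tilt 35.1 q [ 0.17  0.47  1.75 -0.43  1.4   0.96] t 16.2
delta cm [  0.4    0.47 -16.42] twist 0.001
```

Emit:
send_rows:
  commands: [0.4, 0.47, -4, 0, 0, 0, -4.4, 0, 0, 0, -4.4, 0, 0, 0, -3.6, 0, 0, 0, 0, 0, 0, 0, 0, 0, -1.4, -2, 0, 0, -1.4, -2, 0, 0, -1.4, -2, 0, 0, 0, 0, 0, 0]

```text
clock: 17.2
eef_pos: [565.9, -41.6, 30.6]
tool_rot: [[0.474, 0.817, -0.33], [0.667, -0.577, -0.472], [-0.575, 0.004, -0.818]]
contact_force: [-0.1, 0.7, -1.2]
opening: 70.2
```

```bash
python3 g.py 49 8 26 0; python3 look.py b2 scene 210 100 410 300 3
```

```text
gauge now 50.0 8.6 30.6 yawrel -0.2 tilt 35.1 q [ 0.09  0.64  1.85 -0.51  1.12  1.05] t 17.2
delta cm [ 0.01  0.12 -0.46] twist 0.003
```

View pics/b2.png

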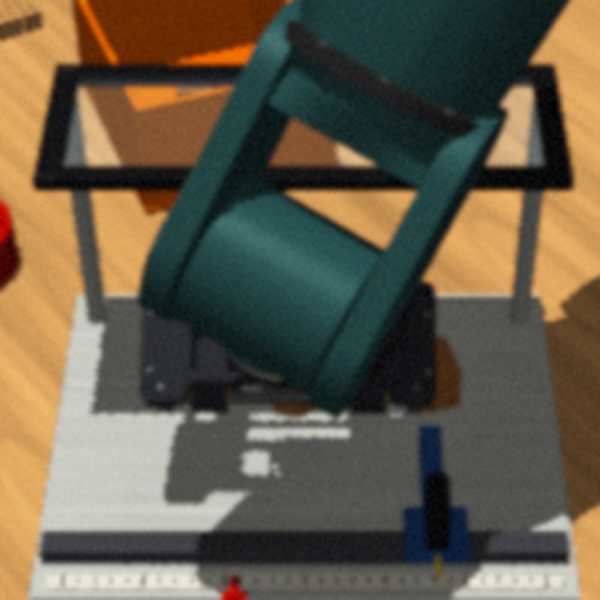

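The fingers are around the stub, which shows at crop (290,408), and the viewer is untouched. I grip, lift slightly and back out.

Emit:
send_rows:
  commands: [0, 0, -0.4, 0, 0, 0, 0, 0, 0, 0, 0, 0, 0, 0, 0, 0, 0, 0, 0, 0, 0, 0, 0, 0, 0, 0, 0, 0, 0, 0, 0.8, 0, 0, 0, 0.7, 0, 0, 0, 0, 0]
  hand: 1
  newtons: 20

```text
clock: 18.25
eef_pos: [567.1, -39.8, 40.5]
tool_rot: [[0.473, 0.818, -0.329], [0.668, -0.576, -0.472], [-0.575, 0.004, -0.818]]
contact_force: [0.1, 1.1, -0.7]
opening: 31.4
```

Emit:
send_rows:
  commands: [1.4, 2, 0, 0, 1.4, 2, 0, 0, 1.6, 2.3, 0, 0, 0.6, 0.8, 0, 0, 0, 0, 1, 0, 0, 0, 4, 0, 0, 0, 4.8, 0, 0, 0, 4.8, 0, 0, 0, 4.8, 0, 0, 0, 4.8, 0]

```text
clock: 19.25
eef_pos: [615.1, 30.0, 283.8]
tool_rot: [[0.472, 0.817, -0.331], [0.667, -0.576, -0.472], [-0.576, 0.002, -0.817]]
contact_force: [0.4, 0.0, -0.9]
opening: 31.7
```

```bash
python3 g.py 387 35 320 0;python3 s.py|tail -1
```

```text
gauge now -36.9 7.8 283.8 yawrel -0.1 tilt 35.2 q [ 0.19  0.39  1.68 -0.41  1.54  0.91] t 19.25
delta cm [-22.13 -36.25   3.62] twist 0.002
opening 31.745
```

Emit:
send_rows:
  commands: [-0.8, -2, 2, 0, -1.9, -4.35, 0.5, 0, -1.9, -4.35, 0, 0, -1.9, -4.35, 0, 0, -1.9, -4.35, 0, 0, -1.9, -4.35, 0, 0, -1.9, -4.35, 0, 0, -1.9, -4.35, 0, 0, -1.9, -4.35, 0, 0, -1.9, -4.35, -1, 0]

```text
clock: 20.25
eef_pos: [435.3, -382.4, 297.7]
tool_rot: [[0.473, 0.817, -0.329], [0.667, -0.576, -0.473], [-0.576, 0.004, -0.817]]
contact_force: [0.6, -0.3, -1.3]
opening: 31.4
```

Emit:
send_rows:
  commands: [-0.6, -1.3, -3, 0, 0, 0, -4.5, 0, 0, 0, -4.5, 0, 0, 0, -4.5, 0, 0, 0, -4, 0, 0, 0, -1, 0, 0, 0, 0, 0, 0, 0, 0, 0, 0, 0, 0, 0, 0, 0, 0, 0]

```text
clock: 21.25
eef_pos: [432.1, -393.8, 82.9]
tool_rot: [[0.473, 0.818, -0.328], [0.667, -0.576, -0.473], [-0.576, 0.005, -0.818]]
contact_force: [-0.8, 0.3, 1.0]
opening: 31.8
```

```bash
python3 s.py
```

```text
clock 21.25
joints [-0.513, 0.474, 2.017, -0.817, 0.905, 0.705]
eef_pos [432.122, -393.813, 82.915]
tool_rot [[0.473, 0.818, -0.328], [0.667, -0.576, -0.473], [-0.576, 0.005, -0.818]]
contact_force [-0.81, 0.307, 1.039]
opening 31.832
```

Emit:
send_rows:
  commands: [0, 0, 0, 0, 0, 0, 0, 0, 0, 0, 0, 0, 0, 0, 0, 0, 0, 0, 3, 0, 0, 0, 4.5, 0, 0, 0, 4.5, 0, 0.3, 1, 4.5, 0, 0.8, 3, 3.5, 0, 1, 4.5, 2, 0]
  hand: 6.5

```text
clock: 22.25
eef_pos: [452.8, -308.8, 304.4]
tool_rot: [[0.475, 0.816, -0.328], [0.666, -0.577, -0.472], [-0.575, 0.006, -0.818]]
contact_force: [0.5, -0.2, -0.3]
opening: 64.5
```

Emit:
send_rows:
  commands: [1, 4.7, 0, 0.02, 1, 4.7, 0, 0.02, 1, 4.7, 0, 0.02, 1, 4.7, 0, 0.02, 1, 4.7, 0, 0.02, 1, 4.7, 0, 0, 1, 4.7, 0, 0, 1, 4.7, 0, 0, 0, 0, 0, 0, 0, 0, 0, 0]
  hand: 7

```text
clock: 23.25
eef_pos: [532.3, 68.0, 300.8]
tool_rot: [[0.401, 0.872, -0.281], [0.712, -0.49, -0.503], [-0.576, 0.002, -0.817]]
contact_force: [-1.1, -0.9, -0.7]
opening: 69.8
```

```bash
python3 g.py -22 -85 45 6; python3 look.py c1 top 230 150 530 350 2
```

```text
gauge now -20.4 -81.9 300.8 yawrel 5.8 tilt 35.2 q [ 0.29  0.25  1.84 -0.42  1.53  0.92] t 23.25
delta cm [ -0.16   0.31 -25.58] twist 0.004
```

View pics/c1.png

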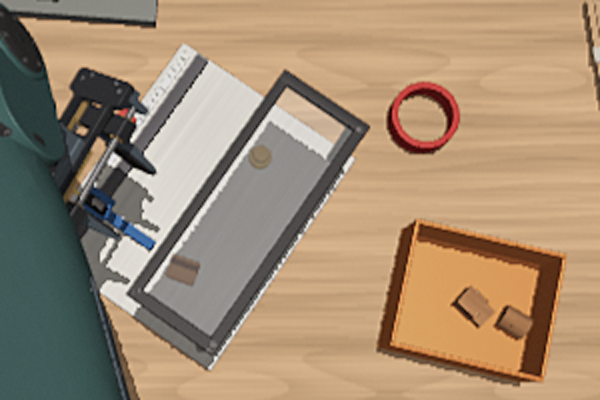

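The top view shows the step (473,305) and the stub (515,322) in the bin, the block at (183,270) and the master at (258,157). Now the block: go down, then in at z 45 so as to pass over the stop's arm.

Emit:
send_rows:
  commands: [-0.16, 0.3, -4.2, 0, 0, 0, -4.5, 0, 0, 0, -4.5, 0, 0, 0, -4.5, 0, 0, 0, -4.5, 0, 0, 0, -3, 0, 0, 0, 0, 0, 0, 0, 0, 0, 0, 0, 0, 0, 0, 0, 0, 0]

```text
clock: 24.3
eef_pos: [531.8, 70.5, 50.9]
tool_rot: [[0.404, 0.871, -0.279], [0.712, -0.491, -0.502], [-0.574, 0.004, -0.819]]
contact_force: [0.5, -0.1, 0.3]
opening: 70.0
```

Emit:
send_rows:
  commands: [-1.1, -1.5, 0, 0, -1.1, -1.6, 0, 0, -1.1, -1.6, 0, 0, -1.1, -1.6, 0, 0, 0, 0, 0, 0, 0, 0, -0.9, 0, 0, 0, -0.9, 0, 0, 0, 0, 0, 0, 0, 0, 0, 0, 0, 0, 0]

```text
clock: 25.3
eef_pos: [486.9, 7.7, 31.0]
tool_rot: [[0.402, 0.871, -0.281], [0.712, -0.491, -0.503], [-0.576, 0.002, -0.817]]
contact_force: [-0.4, 0.5, -0.1]
opening: 69.8
```

```bash
python3 g.py 57 -85 26 6; python3 s.py | tail -2; python3 look.py c2 scene 260 140 410 300 4
```

```text
gauge now 55.1 -84.3 31.0 yawrel 5.7 tilt 35.2 q [ 0.21  0.56  2.02 -0.52  1.06  1.1 ] t 25.3
delta cm [-0.16 -0.12 -0.5 ] twist 0.006
contact_force [-0.433, 0.512, -0.088]
opening 69.755
```

View pics/c2.png

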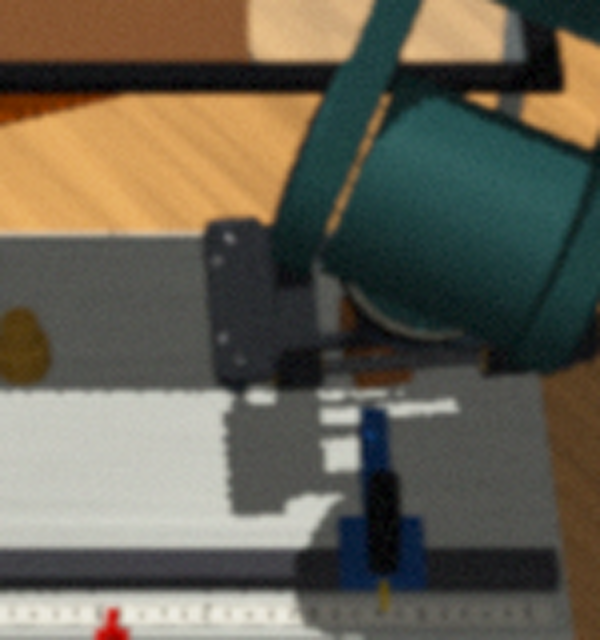

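The block at crop (380,370) is between the fingers, and the stop arm is untouched. Grip, lift a little, ease back, lift more, then out.

Emit:
send_rows:
  commands: [-0.1, -0.1, -0.5, 0, 0, 0, 0, 0, 0, 0, 0, 0, 0, 0, 0, 0, 0, 0, 0, 0, 0, 0, 0, 0, 0, 0, 0, 0, 0, 0, 0.5, 0, 0, 0, 0.4, 0, 0, 0, 0, 0]
  hand: 1
  newtons: 20

```text
clock: 26.35
eef_pos: [486.1, 6.5, 35.8]
tool_rot: [[0.403, 0.871, -0.281], [0.712, -0.491, -0.502], [-0.575, 0.003, -0.818]]
contact_force: [0.4, -0.6, 0.1]
opening: 29.5
```

```bash
python3 g.py 37 -85 64 6; python3 s.py | tail -2
```

```text
gauge now 56.5 -84.3 35.8 yawrel 5.7 tilt 35.1 q [ 0.21  0.55  2.02 -0.52  1.06  1.09] t 26.35
delta cm [1.07 1.64 2.82] twist 0.006
contact_force [0.374, -0.614, 0.096]
opening 29.508
```

Emit:
send_rows:
  commands: [0.6, 0.85, 0, 0, 0.6, 0.85, 0, 0, 0, 0, 1.6, 0, 0, 0, 1.6, 0, 0, 0, 0.3, 0, 1.2, 1.7, 0.3, 0, 1.2, 1.7, 0.4, 0, 1.2, 1.7, 0.4, 0, 0.2, 0.3, 3, 0, 0, 0, 4.5, 0]

```text
clock: 27.35
eef_pos: [534.7, 77.5, 155.7]
tool_rot: [[0.4, 0.871, -0.284], [0.711, -0.491, -0.503], [-0.578, -0.0, -0.816]]
contact_force: [0.7, 0.0, 0.2]
opening: 29.6
```

Emit:
send_rows:
  commands: [0, 0, 4.7, 0, 0, 0, 4.7, 0, 0, 0, 4.7, 0, 0, 0, 4.5, 0, -1, -4.5, 0.5, 0, -1, -4.7, 0, 0, -1, -4.7, 0, 0, -1, -4.7, 0, 0, -1, -4.7, 0, 0, -1, -4.7, 0, 0]

```text
clock: 28.35
eef_pos: [474.5, -204.4, 347.6]
tool_rot: [[0.403, 0.871, -0.281], [0.711, -0.491, -0.503], [-0.576, 0.003, -0.818]]
contact_force: [1.8, 0.4, -0.6]
opening: 30.1
```

```bash
python3 s.py; python3 g.py
```

```text
clock 28.35
joints [-0.167, 0.052, 1.971, -0.585, 1.387, 0.536]
eef_pos [474.492, -204.392, 347.607]
tool_rot [[0.403, 0.871, -0.281], [0.711, -0.491, -0.503], [-0.576, 0.003, -0.818]]
contact_force [1.839, 0.361, -0.622]
opening 30.107
gauge now 235.8 27.4 347.6 yawrel 5.7 tilt 35.2 q [-0.17  0.05  1.97 -0.58  1.39  0.54] t 28.35
```

Emit:
send_rows:
  commands: [-0.7, -3.8, 0, 0, -0.6, -3.8, -1, 0, -0.6, -3.6, -2.5, 0, 0, 0, -4.5, 0, 0, 0, -4.5, 0, 0, 0, -4.5, 0, 0, 0, -4.5, 0, 0, 0, -3.5, 0, 0, 0, -0.8, 0, 0, 0, 0, 0]

```text
clock: 29.35
eef_pos: [456.2, -314.5, 89.0]
tool_rot: [[0.402, 0.871, -0.283], [0.712, -0.491, -0.502], [-0.576, 0.001, -0.817]]
contact_force: [0.3, -0.6, 1.2]
opening: 30.0
```

```bash
python3 s.py
```

```text
clock 29.35
joints [-0.367, 0.437, 2.063, -0.798, 0.922, 0.734]
eef_pos [456.224, -314.536, 88.995]
tool_rot [[0.402, 0.871, -0.283], [0.712, -0.491, -0.502], [-0.576, 0.001, -0.817]]
contact_force [0.276, -0.606, 1.165]
opening 29.998
```

Emit:
send_rows:
  commands: [0, 0, 0, 0, 0, 0, 0, 0, 0, 0, 0, 0, 0, 0, 0, 0, 0, 0, 3, 0, 0, 0, 4.5, 0, 0, 0, 4.5, 0, 0.3, 1, 4.5, 0, 0.8, 3, 3.5, 0, 1, 4.5, 2, 0]
  hand: 6.5

```text
clock: 30.35
eef_pos: [478.1, -229.9, 312.7]
tool_rot: [[0.407, 0.87, -0.279], [0.71, -0.493, -0.503], [-0.575, 0.006, -0.818]]
contact_force: [0.3, 0.1, 0.1]
opening: 64.9
```

```bash
python3 g.py -84 -80 300 0; python3 look.py d1 top 150 140 530 350 2; python3 - <<'E'
from h import *
th=-2.183;ex=np.array([np.cos(th),np.sin(th)]);ey=np.array([-ex[1],ex[0]]);o=np.array([587.6,4.3])
for n in("scene0","top0"):
    c=dict(np.load(n+".npz"));W=cloud(c);G=np.stack([(W[...,:2]-o)@ex,(W[...,:2]-o)@ey,W[...,2]],-1)
    hsv=cv2.cvtColor(c["color"],cv2.COLOR_RGB2HSV).astype(int);H,S,V=hsv[...,0],hsv[...,1],hsv[...,2]
    m=(G[...,2]>30)&(G[...,0]<-130)&(G[...,0]>-400)&(abs(G[...,1])<250)
    if n=="scene0": m[:320]=False; m[:,440:]=False
    else: m[:, :190]=False;m[:,230:]=False;m[:190]=False
    p=G[m];print(n,"bottle",np.percentile(p,[2,50,98],0).round(0).tolist())
    def med(k,m): p=G[m];print(n,k,len(p),np.median(p,0).round(1),np.percentile(p,[5,95],0).round(1).tolist())
    near=(abs(G[...,1])<170)&(G[...,0]>-145)&(G[...,0]<10)
    med("mark",near&((H<6)|(H>172))&(S>120)&(G[...,0]<-105)&(G[...,1]>20)&(G[...,1]<70))
    med("ribtop",near&(G[...,2]>62)&(G[...,2]<76)&(V<90)&(G[...,1]<-50))
    med("arm",near&(H>95)&(H<125)&(S>100)&(G[...,0]>-60))
    med("yellow",near&(H>18)&(H<34)&(S>110)&(G[...,0]<-85)&(G[...,1]<-50))
E
```

```text
gauge now 254.5 45.0 312.7 yawrel 5.5 tilt 35.1 q [-0.21  0.1   1.98 -0.61  1.31  0.54] t 30.35
delta cm [ 9.23 34.89 -1.27] twist -0.097
scene0 bottle [[-385.0, -192.0, 31.0], [-303.0, -101.0, 77.0], [-275.0, -4.0, 151.0]]
scene0 mark 81 [-127.3   42.1   15.5] [[-135.8, 36.1, 11.5], [-115.9, 49.3, 20.4]]
scene0 ribtop 117 [-92.3 -79.5  67.7] [[-106.5, -85.3, 63.2], [-73.8, -74.2, 70.2]]
scene0 arm 116 [-18.6 -78.6  29.9] [[-39.7, -84.6, 23.2], [0.6, -73.5, 32.6]]
scene0 yellow 23 [-106.5  -80.2   28.2] [[-119.1, -83.9, 8.8], [-96.6, -77.6, 33.3]]
top0 bottle [[-294.0, -249.0, 34.0], [-267.0, -110.0, 95.0], [-133.0, -79.0, 152.0]]
top0 mark 42 [-124.4   43.8   15.9] [[-133.3, 38.2, -1.0], [-111.9, 51.2, 21.4]]
top0 ribtop 60 [-83.1 -77.9  67.5] [[-99.5, -83.6, 63.1], [-70.3, -71.8, 72.7]]
top0 arm 129 [-26.1 -78.9  28.4] [[-56.8, -83.9, 18.3], [4.8, -72.9, 34.0]]
top0 yellow 6 [-116.2  -77.6   30.4] [[-120.8, -79.9, 7.1], [-106.1, -76.1, 60.4]]
```

View pics/d1.png

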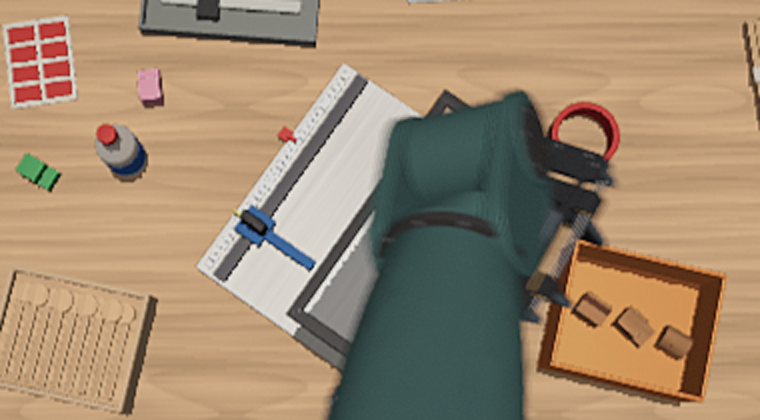

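All three offcuts are in the bin: block (592,308), step (633,327) and stub (674,342). The bottle at gauge (-290,-100) stays clear of the wrist. Now the stop.

Emit:
send_rows:
  commands: [1.15, 4.36, 0, 0, 1.15, 4.36, 0, -0.02, 1.15, 4.36, 0, -0.02, 1.15, 4.36, 0, -0.02, 1.15, 4.36, 0, -0.02, 1.15, 4.36, 0, -0.017, 1.15, 4.36, 0, 0, 1.15, 4.36, 0, 0, 0, 0, -1, 0, 0, 0, -4, 0]
  hand: 6

```text
clock: 31.4
eef_pos: [571.6, 120.5, 261.4]
tool_rot: [[0.472, 0.821, -0.323], [0.671, -0.572, -0.472], [-0.572, 0.006, -0.82]]
contact_force: [1.8, -0.1, -0.6]
opening: 60.0
```

Emit:
send_rows:
  commands: [0, 0, -4, 0, 0, 0, -4, 0, 0, 0, -4, 0, 0, 0, -3, 0, 0, 0, 0, 0, 0, 0, 0, 0, 0, 0, 0, 0, 0, 0, 0, 0, 0, 0, 0, 0, 0, 0, 0, 0]

```text
clock: 32.4
eef_pos: [569.9, 119.1, 109.7]
tool_rot: [[0.47, 0.819, -0.328], [0.669, -0.573, -0.473], [-0.575, 0.003, -0.818]]
contact_force: [0.3, 0.5, -1.0]
opening: 60.0
```

```bash
python3 g.py -84 -79 47 0
```

```text
gauge now -83.8 -80.4 109.7 yawrel 0.1 tilt 35.1 q [ 0.32  0.57  1.77 -0.36  1.33  1.12] t 32.4
delta cm [ 0.13 -0.07 -6.27] twist -0.002
```

Emit:
send_rows:
  commands: [0.1, -0.05, -2, 0, 0, 0, -2, 0, 0, 0, -1.5, 0, 0, 0, -0.7, 0, 0, 0, 0, 0, 0, 0, 0, 0, 0, 0, 0, 0, 0, 0, 0, 0, 0, 0, 0, 0, 0, 0, 0, 0]

```text
clock: 33.4
eef_pos: [570.8, 118.5, 47.3]
tool_rot: [[0.47, 0.819, -0.328], [0.669, -0.573, -0.473], [-0.576, 0.002, -0.818]]
contact_force: [0.3, -0.3, -0.2]
opening: 59.8
```

Emit:
send_rows:
  commands: [0, 0, 0, 0, 0, 0, 0, 0, 0, 0, 0, 0, 0, 0, 0, 0, 0, 0, 0, 0, 0, 0, 0, 0, 0, 0, 0, 0, 0, 0, 0, 0, 0, 0, 0, 0, 0, 0, 0, 0]
  hand: 0.5
  newtons: 20

```text
clock: 34.4
eef_pos: [570.5, 118.5, 47.0]
tool_rot: [[0.47, 0.819, -0.329], [0.669, -0.573, -0.473], [-0.576, 0.002, -0.817]]
contact_force: [-0.7, 0.5, 0.1]
opening: 14.1
```

```bash
python3 g.py; python3 s.py|tail -2
```

```text
gauge now -83.7 -79.6 47.0 yawrel 0.1 tilt 35.2 q [ 0.32  0.67  1.77 -0.37  1.25  1.15] t 34.4
contact_force [-0.723, 0.48, 0.058]
opening 14.149
```

Emit:
send_rows:
  commands: [0.5, -0.35, 0, 0, 1, -0.7, 0, 0, 1.23, -0.86, 0, 0, 1.23, -0.86, 0, 0, 1.23, -0.86, 0, 0, 1.23, -0.86, 0, 0, 1, -0.7, 0, 0, 0.5, -0.35, 0, 0, 0, 0, 0, 0, 0, 0, 0, 0]

```text
clock: 35.4
eef_pos: [649.9, 62.9, 47.0]
tool_rot: [[0.47, 0.82, -0.328], [0.669, -0.573, -0.473], [-0.576, 0.003, -0.817]]
contact_force: [0.4, -2.6, -1.0]
opening: 14.0
```

```bash
cat >m.py <<'E'
import sys
from h import *
from station import bot
th=-2.183;ex=np.array([np.cos(th),np.sin(th)]);ey=np.array([-ex[1],ex[0]]);o=np.array([587.6,4.3])
for n in("scene","top"):
    c=bot.capture(n);np.savez(sys.argv[1]+n+".npz",**c);W=cloud(c);G=np.stack([(W[...,:2]-o)@ex,(W[...,:2]-o)@ey,W[...,2]],-1)
    hsv=cv2.cvtColor(c["color"],cv2.COLOR_RGB2HSV).astype(int);H,S,V=hsv[...,0],hsv[...,1],hsv[...,2]
    def med(k,m):
        p=G[m]
        if len(p)>3: print(n,k,len(p),np.median(p,0).round(1),np.percentile(p,[5,95],0).round(1).tolist())
    near=(abs(G[...,1])<170)&(G[...,0]>-145)&(G[...,0]<10)
    med("mark",near&((H<6)|(H>172))&(S>120)&(G[...,0]<-105)&(G[...,1]>20)&(G[...,1]<70))
    med("ribtop",near&(G[...,2]>62)&(G[...,2]<76)&(V<90)&(G[...,0]<-60))
    med("arm",near&(H>95)&(H<125)&(S>100)&(G[...,0]>-60))
    med("blue",near&(H>95)&(H<125)&(S>100)&(G[...,0]<-66))
    med("yellow",near&(H>18)&(H<34)&(S>110)&(G[...,0]<-85)&(G[...,2]<36))
E
python3 m.py e; python3 g.py; python3 s.py|tail -2
```

```text
scene mark 75 [-128.    42.3   14.8] [[-136.1, 36.5, 11.8], [-114.4, 49.2, 19.6]]
scene arm 5 [-57.3 -56.1 522.5] [[-58.8, -60.8, 517.1], [-52.3, -55.2, 528.5]]
scene blue 17 [-140.6 -166.9  502.2] [[-143.9, -169.8, 485.9], [-67.2, -46.3, 537.2]]
scene yellow 82 [-135.2  125.5    0.7] [[-143.5, 103.6, -1.5], [-127.3, 136.6, 3.5]]
top ribtop 104 [-82.5  22.   68.2] [[-105.5, 3.8, 63.3], [-70.5, 32.0, 75.4]]
top arm 130 [-25.8  18.3  29.1] [[-55.2, 13.5, 17.4], [3.7, 24.4, 34.0]]
top blue 73 [-75.9   6.6  32.7] [[-124.1, 0.6, 24.9], [-66.6, 76.0, 152.5]]
gauge now -83.7 17.0 47.0 yawrel 0.1 tilt 35.2 q [ 0.22  0.73  1.63 -0.42  1.28  1.06] t 35.5
contact_force [0.355, -3.347, -1.103]
opening 13.792
```

Emit:
send_rows:
  commands: [0.4, -0.28, 0, 0, 0.6, -0.42, 0, 0, 0.6, -0.42, 0, 0, 0.3, -0.21, 0, 0, 0.16, -0.12, 0, 0, 0, 0, 0, 0, 0, 0, 0, 0, 0, 0, 0, 0, 0, 0, 0, 0, 0, 0, 0, 0]

```text
clock: 36.5
eef_pos: [670.6, 48.4, 47.0]
tool_rot: [[0.47, 0.82, -0.328], [0.669, -0.573, -0.473], [-0.576, 0.003, -0.817]]
contact_force: [-1.0, -4.4, -1.1]
opening: 13.9
```

```bash
python3 g.py; python3 s.py|tail -2
```

```text
gauge now -83.8 42.6 47.0 yawrel 0.1 tilt 35.2 q [ 0.2   0.75  1.59 -0.43  1.29  1.03] t 36.5
contact_force [-0.996, -4.427, -1.09]
opening 13.903
```

Emit:
send_rows:
  commands: [0, 0, 0, 0, 0, 0, 0, 0, 0, 0, 0, 0, 0, 0, 0, 0, 0, 0, 0, 0, 0, 0, 2, 0, 0, 0, 4, 0, 0, 0, 4.5, 0, 0, 0, 4.5, 0, 0, 0, 4.5, 0]
  hand: 5

```text
clock: 37.5
eef_pos: [670.3, 48.6, 245.5]
tool_rot: [[0.47, 0.819, -0.328], [0.669, -0.573, -0.473], [-0.575, 0.003, -0.818]]
contact_force: [0.6, -0.0, 0.8]
opening: 50.3
```

Emit:
send_rows:
  commands: [-1, -3.5, 3, 0, -1.2, -4.5, 0.5, 0, -1.2, -4.5, 0, 0, -1.2, -4.5, 0, 0, -1.2, -4.5, 0, 0, -1.2, -4.5, 0, 0, -1.2, -4.5, 0, 0, -1.2, -4.5, 0, 0, 0, 0, 0, 0, 0, 0, 0, 0]

```text
clock: 38.5
eef_pos: [576.0, -302.1, 278.3]
tool_rot: [[0.472, 0.818, -0.329], [0.668, -0.575, -0.473], [-0.576, 0.003, -0.818]]
contact_force: [0.1, 0.6, -1.1]
opening: 49.9
```

```bash
python3 m.py f; python3 s.py; python3 - <<'E'
from h import *
c=dict(np.load("fscene.npz"));cv2.imwrite("pics/f1.png",cv2.resize(c["color"][180:320,215:410,::-1],None,fx=4,fy=4,interpolation=cv2.INTER_CUBIC))
E
```

```text
scene mark 78 [-127.9   42.2   14.7] [[-136.4, 36.2, 12.1], [-117.5, 49.3, 19.9]]
scene ribtop 127 [-91.5  42.4  67.7] [[-105.7, 35.8, 63.3], [-74.0, 48.5, 70.6]]
scene arm 105 [-19.8  42.6  30.8] [[-37.7, 37.2, 28.4], [0.8, 48.2, 32.8]]
scene blue 348 [-96.2  38.1  33.9] [[-107.6, 25.4, 27.2], [-72.5, 61.0, 67.0]]
scene yellow 17 [-111.6   43.4   31. ] [[-119.4, 41.5, 9.1], [-98.3, 47.1, 34.8]]
top mark 32 [-126.3   42.8   14.2] [[-133.1, 37.8, 1.5], [-119.0, 51.4, 18.9]]
top ribtop 59 [-85.   45.3  67. ] [[-98.9, 38.8, 63.4], [-70.0, 50.5, 72.1]]
top arm 131 [-26.6  43.6  28.8] [[-57.4, 38.8, 16.1], [4.3, 49.9, 34.6]]
top blue 132 [-82.7  37.7  32.5] [[-100.8, 26.6, 27.0], [-66.9, 62.7, 64.7]]
top yellow 4 [-114.6   45.1   25.8] [[-117.1, 44.4, 18.6], [-111.2, 45.5, 31.9]]
clock 38.6
joints [-0.289, 0.343, 1.754, -0.601, 1.312, 0.56]
eef_pos [576.777, -300.683, 277.805]
tool_rot [[0.47, 0.82, -0.328], [0.669, -0.573, -0.473], [-0.576, 0.003, -0.818]]
contact_force [-0.138, -0.597, 0.002]
opening 49.938
```

View pics/f1.png

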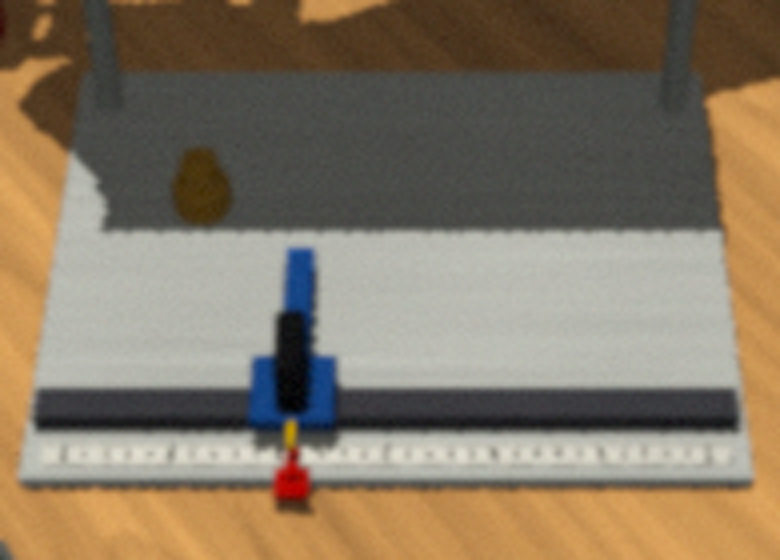

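The yellow pointer at (291,433) lines up with the red mark at (292,483), and the two camera readings put it within about 0–2 mm. The bed holds only the master, at its original pixel. The arm is clear, so I'm handing in.

```bash
python3 -c "
from station import bot
print(bot.finish_job())"
```

```text
the job is handed in; nothing more can be done
None
```

All three offcuts are in the orange bin, the blue stop is set on the red mark and released, and the job is handed in at about 38.6 s.

- **Tilting the tool:** The moves have no tilt axis. I pushed the arm past its outer reach until the tool leaned 35°, then turned that lean towards the gauge. With it I picked out the step, the stub and the block in turn.
- **Offcuts:** The top view after the last drop showed all three lying in the bin.
- **Stop:** With the bed clear I slid it 122 mm along the track. The scene camera puts the rib 0.2 mm from the mark, and its yellow pointer reading 1.2 mm. The noisier top camera reads 1–2.5 mm. In the final close view the pointer and mark line up.
- **What had to stay:** The master is at its original pixel in the last view. The measured wrist force never exceeded about 5 N, so there was no sign of hitting the viewer. I never worked near the crate or tape, and kept well above the bottle, but I did not measure them again at the end.

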